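# Fit the blue filter and click the filter slide home under the lens

### The arm

A 6-joint arm with a two-finger parallel gripper is mounted at the origin on a cart in front of the work surface, level with it; the furniture and walls round the work are solid. World frame = base frame: x ahead of the robot, y to its left, z up, the work surface at z = 0. Lengths are in m, angles in rad, forces in N, time in s.
With the tool pointing down it reaches from about 0.425 to 0.95 m from the base axis. Payload 3.5 kg.
Tool frame: the origin (TCP) lies at the very end of the fingers, on their centre line; the grasp point (between the pads) lies ctrl.tcp_to_grasp behind it (ctrl.tcp_to_grasp is the distance from the TCP to the grasp point, in m); z points along the fingers, y is the line along which they close (so a half turn about z gives the same grasp; the last joint's range is limited). The gripper opens to 85 mm and grips with 20 to 120 N. Pads are 22 mm wide; open, the fingers measure 114 mm over their backs; the gripper's body (76 mm by 85 mm) begins 54 mm behind the grasp point. The pads swing forward as they close: fully open they stand 13 mm farther back than shut.
Start: joints at [-1.361, 0.286, 1.577, -0, 1.279, -0.15], TCP at [0.238, -0.632, 0.231] pointing down, gripper open.
Joint ranges: [-2.77, 2.77], [-0.9, 2.22], [0.21, 2.48], [-1.53, 4.67], [0.24, 2.81], [-2.84, 2.84]. Speed limits (rad/s): [2.79, 2.79, 3.14, 3.14, 3.14, 3.14].

### API

Orientations are given as a unit quaternion [x, y, z, w].
In Python, from plant import ctrl gives the robot as it stands.
- The arm moves only by the shell command python3 -m inch 'ROWS' [FORCE]. ROWS is JSON, a list of rows, each an object with "slide": the shift along the tool's x, y, z in cm, a list of three; "turn": the turn about the tool's z in rad; "grip": the finger opening in cm, from 0 to 8.54. A call has 1 to 20 rows; each row is the pose to reach, as a shift and turn from the pose commanded when the call began, along the tool's axes at that moment; what a row does not reach only later rows make up. A row lasts 1/10 s, in which the tool goes at most 50 mm and 8.59 degrees, less where a joint would pass 70% of its speed; a pose out of reach is approached as far as the arm can. A call with a gripper value outside its range is refused whole. The fingers move at their own pace and stop on an object; FORCE is the grip in N (left out, the last holds). Time passes only in rows, so rows that repeat a pose let the fingers close. It gives the time, the measured TCP pose, the force, the opening and the grip force at its end, in the units of the state.
- ctrl.get_state(): the state, without advancing time (a new reading comes with each control period).
- ctrl.read_camera(name): name is "scene" or "side" or "wrist"; returns (picture, depth): 480x640x3 uint8, red, green, blue; 480x640 float32, m along the optical axis (not along the pixel's ray), 0 where there is no reading.
- ctrl.camera_info(name): a dict with "K" (3x3 intrinsics, pixels), "camera_from_world" (4x4, takes a point from world to camera coordinates); the wrist camera has in their place "T_tool_cam" (4x4, takes a point from camera to tool coordinates, whose origin is the TCP and whose axes are the flange's). Camera axes: x right, y down, z forward; pixel columns grow to the right and rows downward; lengths in m; the calibration is good to about 2 mm. The wrist camera is an equidistant fisheye: a pixel r from the principal point sees the ray r / f radians off the axis. A picture is of the moment at which its call begins: read the wrist's pose just before it. camera_info takes no time and is no camera call.
- ctrl.sign_off(): hands the job in; it is judged then, once.
The state is a dict: "time": time; "qpos": joint angles; "dq": joint speeds; "joint_efforts": joint torques, N m; "eef_pos": TCP position; "tcp_rot": TCP orientation; "contact_force": force on the tool from outside, world axes, zero at the start; "wrist_torque": the same for the moment, N m; "opening": opening from 0.0 (shut) to 1.0 (fully open); "finger_force": force on a finger pad.
Only numpy, scipy, OpenCV 4.12 (cv2) and the standard library are available. Lean on these libraries where they do the work, as an engineer would, in place of code of your own. Each camera call takes 0.05 s, during which the arm holds its last target. There are 200 camera calls.

### The job

Lay the blue filter flat in the round seat of the drawn-out filter slide and let go of it. Then take the slide by its black knob and push it in along its rails, under the lens, until you feel the spring ball drop into the notch that centres the filter below the lens. Stop there and finish still gripping the knob, so that the slide stays in its notch while I lock it; leave the other things on the bench where they are.

Things in the scene. Friction and masses are not known exactly. Their poses are not given: they have to be found in the camera images.
- filter_center (a point): Loose blue glass filter in a black ring: a flat disc 33 mm in diameter and 8 mm thick, lying flat on the bench (11 to 18 g). The point is the disc's centre, 4 mm above its underside. Pick it by its rim.
- light_base: White light base fixed on the bench, 20 mm high, with two low steel rails on top. Origin at bench level; its x axis runs along the rails, the way the slide is pushed in (away from the robot, turned up to 0.3 rad), z up. It reaches from x = -110 to +45 mm and y = -45 to +45 mm about its origin.
- slide: Filter slide: flat aluminium plate, 46 mm wide, 6 mm thick, moves only along the base's x axis; axes as the base's, origin below the seat, on the plate's underside. Reaches from x = -66 to +86 mm; an empty hole at x = +65 mm. It starts with the seat 50 to 85 mm short of the lens axis. Slides with 1 to 2 N, dead stops at both ends. Its +y edge has two 9 mm long notches, at x = 0 and x = +65 mm.
- seat (a point): Centre of the filter seat on the slide's upper face, 33 mm above the bench; axes as the base's. Two curved dark lips, 4 mm high, flaring upward, stand before and behind it (-x and +x sides), 38 mm apart at their feet; the filter lies flat on the plate between them. The +y and -y sides are open: fingers closing along y can set the filter down with their tips just above the plate.
- knob (a point): Point on the axis of the slide's upright round black knob, 12 mm above the plate (45 mm above the bench). The knob is 16 mm in diameter, rises 24 mm above the plate, and stands 52 mm from the seat on its -x side. It moves with the slide.
- lens_axis (a point): Point on the vertical axis of the lens, at the height of the slide's upper face; axes as the base's. The lens head, a white bridge with a black tube on top (36 mm along x, 90 mm along y, top 74 mm above the bench), stands over the slide, somewhere along the base; 18 mm are free between plate and bridge. When the notch beside the seat takes the ball, the seat lies exactly below this axis.
- ball: Spring ball, 12 mm, in the +y pillar of the lens head, pressing on the slide's notched edge; origin at its centre. It draws the slide into a notch from about 3 mm either side; pushing the slide out of a notch takes about 6 N. The dead stop lies 9 to 25 mm past the notch beside the seat. At the start the ball may lie in the notch of the empty hole, so the first push may take 6 N too.
- microscope_a: White inverted microscope fixed to the right of the work, an obstacle: origin on the bench. Its eyepieces reach 0.23 m toward the robot from there, 0.07 m to either side, at 0.26 to 0.42 m above the bench; its stage (0.17 m high) reaches 0.11 m to either side. Pass in front of it, not through it.
- oil_bottle: Bystander: brown dropper bottle, 30 mm wide, 68 mm high; origin under its middle.
- coverslips: Bystander: small white carton lying flat, 35 x 63 x 18 mm; origin under its middle.
- counting_chamber: Bystander: glass counting chamber lying flat, 32 x 75 x 4 mm; origin under its middle.
- objective_case: Bystander: black and ivory screw-top case, 36 mm in diameter, 59 mm high; origin under its middle.
- spare_ocular: Bystander: black eyepiece standing on the bench, 39 mm in diameter, 46 mm high; origin under its middle.

How it is judged:
By the outcome, as a careful person would: the job done as asked, in the order asked, and still so for the second after the job is handed in, while the arm keeps its last pose, push and grip.
It also fails if it takes over 58 s, if anything falls off the work surface, if the arm or the gripper's body presses on something with over 40 N, if the wrist force passes 120 N, or if a joint passes its speed limit or range.

## Working session

There is one attempt and no reset: what is moved stays moved. The work goes in short steps, Python scripts to look and compute and a shell command to move; the robot and the scene stay as the last step left them, time stands still between calls to the robot, and variables do not carry over. Pictures are saved under pics/ and viewed, at most 10 in all, crops included, and the job is handed in when it is done.

```bash
mkdir -p pics; ls
cat > h.py <<'E'
import numpy as np, cv2
from scipy.spatial.transform import Rotation as R
from plant import ctrl
def shot(n,f=None):
    st=ctrl.get_state(); rgb,d=ctrl.read_camera(n)
    if f: cv2.imwrite('pics/'+f,rgb[:,:,::-1])
    np.savez(f'/tmp/{n}.npz',rgb=rgb,d=d,p=st['eef_pos'],q=st['tcp_rot'])
    return rgb,d
def load(n): return np.load(f'/tmp/{n}.npz')
def ray(n,u,v,z):
    """pixel -> world point on plane height z"""
    i=ctrl.camera_info(n);K=np.array(i['K']);x=(u-K[0,2])/K[0,0];y=(v-K[1,2])/K[1,1]
    if n=='wrist':
        s=load(n);r=np.hypot(x,y);d=np.array([x/r*np.sin(r),y/r*np.sin(r),np.cos(r)]) if r>0 else np.array([0,0,1.])
        T=np.array(i['T_tool_cam']);Rt=R.from_quat(s['q']).as_matrix()
        o=s['p']+Rt@T[:3,3];d=Rt@T[:3,:3]@d
    else:
        T=np.linalg.inv(np.array(i['camera_from_world']));o=T[:3,3];d=T[:3,:3]@np.array([x,y,1])
    return o+d*(z-o[2])/d[2]
E
python3 - <<'E'
from h import *
s=ctrl.get_state();print({k:np.round(v,3) for k,v in s.items()},ctrl.tcp_to_grasp)
print(R.from_quat(s['tcp_rot']).as_matrix().round(3))
for n in('scene','side','wrist'):
    shot(n,n+'0.png'); i=ctrl.camera_info(n);print(n,{k:np.round(v,3).tolist() for k,v in i.items() if k!='name'} )
a=[cv2.imread(f'pics/{n}0.png') for n in('scene','side')]
E
```

```text
pics
{'time': np.float64(0.0), 'qpos': array([-1.361,  0.287,  1.578,  0.   ,  1.279, -0.15 ]), 'dq': array([-0.001, -0.002, -0.   ,  0.002, -0.001, -0.001]), 'joint_efforts': array([ 1.0000e-03, -4.0598e+01, -2.9262e+01, -0.0000e+00,  6.0000e-03,
        0.0000e+00]), 'eef_pos': array([ 0.238, -0.631,  0.23 ]), 'tcp_rot': array([ 0.984,  0.179, -0.   , -0.001]), 'contact_force': array([-0.245, -0.752,  0.52 ]), 'wrist_torque': array([ 0.027,  0.02 , -0.01 ]), 'finger_force': np.float64(0.0), 'opening': np.float64(1.0)} 0.0187
[[ 0.936  0.352 -0.   ]
 [ 0.352 -0.936  0.002]
 [ 0.    -0.002 -1.   ]]
scene {'K': [[623.315, 0.0, 320.287], [0.0, 623.315, 227.218], [0.0, 0.0, 1.0]], 'camera_from_world': [[-0.528, -0.849, 0.007, 0.303], [-0.646, 0.396, -0.652, 0.388], [0.551, -0.349, -0.758, 1.024], [0.0, 0.0, 0.0, 1.0]]}
side {'K': [[454.286, 0.0, 311.544], [0.0, 454.286, 238.423], [0.0, 0.0, 1.0]], 'camera_from_world': [[-0.551, -0.835, -0.019, 0.322], [-0.652, 0.444, -0.614, 0.418], [0.521, -0.326, -0.789, 0.904], [0.0, 0.0, 0.0, 1.0]]}
wrist {'K': [[371.648, 0.0, 315.44], [0.0, 371.648, 235.978], [0.0, 0.0, 1.0]], 'T_tool_cam': [[-0.0, -0.96, -0.279, 0.071], [1.0, -0.001, 0.001, -0.001], [-0.001, -0.279, 0.96, -0.142], [0.0, 0.0, 0.0, 1.0]]}
```

View pics/scene0.png

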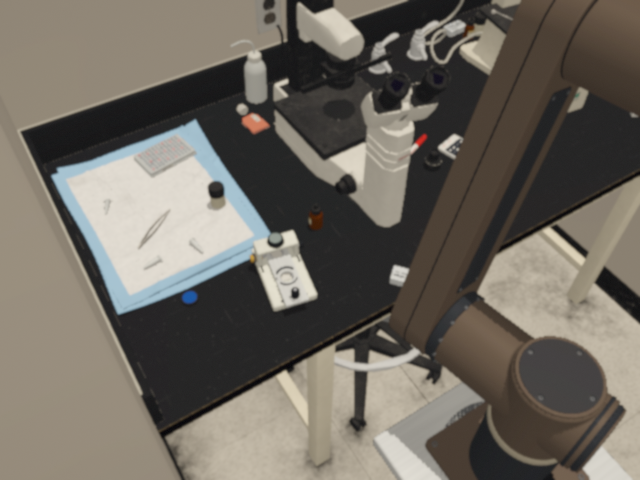

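View pics/side0.png

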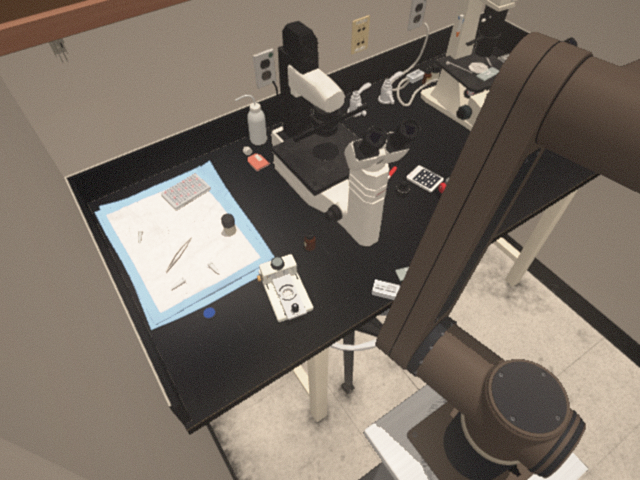

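The scene view shows the blue filter at (190,297) and the light base at about (285,275), with the knob at (295,293). In the side view the filter is at (209,313) and the knob at (295,308).

Run:
```python
from h import *
for n in('scene','side'):
    rgb=load(n)['rgb'];hsv=cv2.cvtColor(rgb,cv2.COLOR_RGB2HSV)
    m=cv2.inRange(hsv,(105,150,60),(125,255,255));N,l,s,c=cv2.connectedComponentsWithStats(m)
    for k in range(1,N):
        if s[k,4]>30: print(n,s[k],c[k],ray(n,*c[k],.006))
print('knob',ray('scene',295,291,.055),ray('side',295,307,.055))
print('seat',ray('scene',287,276,.033),ray('side',288,294,.033))
print('lens',ray('scene',276,239,.09),ray('side',278,262,.09))
print('scope',ray('scene',385,215,0),ray('scene',317,226,0),ray('scene',400,75,.4),ray('scene',190,297,0))
d=load('scene')['d'];i=ctrl.camera_info('scene')
```

```text
scene [182 291  15  13 151] [189.13907285 296.72847682] [0.57056142 0.30677628 0.006     ]
knob [0.44316542 0.13860978 0.055     ] [0.44198158 0.13856908 0.055     ]
seat [0.49588368 0.12661813 0.033     ] [0.49252003 0.12795964 0.033     ]
lens [0.54727969 0.11964217 0.09      ] [0.55003644 0.11658924 0.09      ]
scope [ 0.54880995 -0.15248023  0.        ] [ 0.60008848 -0.0072193   0.        ] [ 0.51945296 -0.12024958  0.4       ] [0.57333152 0.30468385 0.        ]
```

Run:
```python
from h import *
for n in('scene','side'):
    s=load(n);d=s['d'];i=ctrl.camera_info(n);K=np.array(i['K']);T=np.linalg.inv(np.array(i['camera_from_world']))
    v,u=np.indices(d.shape);P=np.stack([(u-K[0,2])/K[0,0]*d,(v-K[1,2])/K[1,1]*d,d],-1)[d>0]@T[:3,:3].T+T[:3,3]
    for a in range(0,11):
        z0=.1+.05*a
        m=(P[:,2]>z0)&(P[:,2]<z0+.05)&(P[:,0]>.4)&(P[:,0]<.85)&(P[:,1]>-.3)&(P[:,1]<.15)
        Q=P[m]
        if len(Q)>20:
            r=np.hypot(Q[:,0],Q[:,1]);k=r.argmin();print(n,round(z0,2),len(Q),np.percentile(Q,2,axis=0).round(3),np.percentile(Q,98,axis=0).round(3),'minr',np.percentile(r,1).round(3))
```

```text
scene 0.1 745 [ 0.513 -0.164  0.101] [ 0.591 -0.116  0.149] minr 0.531
scene 0.15 5896 [ 0.515 -0.233  0.155] [ 0.844 -0.037  0.195] minr 0.533
scene 0.2 1410 [ 0.51  -0.167  0.201] [ 0.848 -0.11   0.249] minr 0.528
scene 0.25 2267 [ 0.514 -0.238  0.251] [ 0.848 -0.045  0.298] minr 0.534
scene 0.3 2484 [ 0.493 -0.185  0.302] [ 0.84  -0.078  0.349] minr 0.52
scene 0.35 2612 [ 0.461 -0.166  0.351] [ 0.838 -0.078  0.399] minr 0.483
scene 0.4 960 [ 0.459 -0.179  0.4  ] [ 0.792 -0.074  0.42 ] minr 0.482
side 0.1 464 [ 0.513 -0.164  0.102] [ 0.592 -0.117  0.149] minr 0.531
side 0.15 4107 [ 0.516 -0.239  0.155] [ 0.844 -0.038  0.194] minr 0.534
side 0.2 923 [ 0.509 -0.168  0.202] [ 0.848 -0.111  0.249] minr 0.528
side 0.25 1486 [ 0.514 -0.239  0.251] [ 0.848 -0.045  0.299] minr 0.534
side 0.3 1636 [ 0.494 -0.184  0.301] [ 0.842 -0.08   0.349] minr 0.521
side 0.35 1887 [ 0.462 -0.167  0.351] [ 0.843 -0.08   0.399] minr 0.484
side 0.4 1375 [ 0.462 -0.179  0.4  ] [ 0.845 -0.076  0.448] minr 0.484
side 0.45 330 [ 0.8   -0.159  0.45 ] [ 0.848 -0.119  0.464] minr 0.81
```

View pics/wrist0.png

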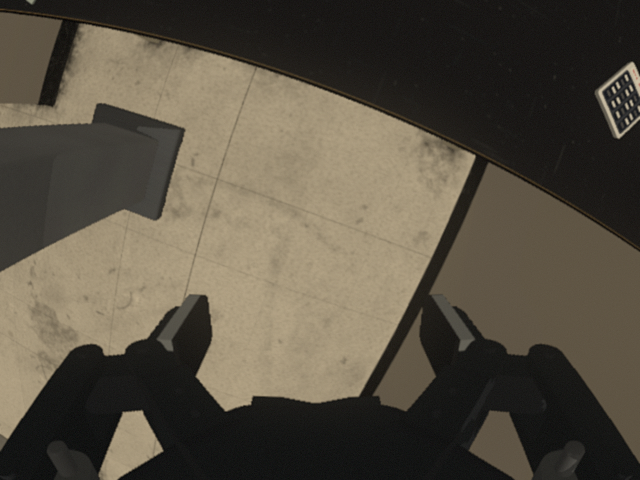

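The wrist view shows the floor and fingers only. The eyepieces reach in to r≈0.48 m, up to z 0.42, so I'll lift and pass above and in front of them.

```bash
cat >> h.py <<'E'
def to(*targets):
    "world xyz -> slide (cm) from the present pose"
    s=ctrl.get_state();M=R.from_quat(s['tcp_rot']).as_matrix()
    for t in targets: print(t,'->',(M.T@(np.array(t)-s['eef_pos'])*100).round(2))
    print('yaw',np.arctan2(M[1,0],M[0,0]).round(4),'pos',s['eef_pos'].round(4))
E
python3 -c "
from h import *
to((.238,-.632,.5),(.34,-.38,.5),(.45,-.13,.5),(.47,.05,.5),(.43,.22,.5),(.43,.22,.26))"
```

```text
(0.238, -0.632, 0.5) -> [ 2.000e-02  3.000e-02 -2.698e+01]
(0.34, -0.38, 0.5) -> [ 18.44 -19.96 -26.94]
(0.45, -0.13, 0.5) -> [ 37.54 -39.49 -26.89]
(0.47, 0.05, 0.5) -> [ 45.75 -55.63 -26.86]
(0.43, 0.22, 0.5) -> [ 47.99 -72.95 -26.83]
(0.43, 0.22, 0.26) -> [ 47.98 -72.9   -2.83]
yaw 0.3598 pos [ 0.2376 -0.6313  0.2302]
```

```bash
python3 -m inch '[{"slide":[0,0,-5],"turn":0,"grip":8.54},{"slide":[0,0,-10],"turn":0,"grip":8.54},{"slide":[0,0,-15],"turn":0,"grip":8.54},{"slide":[0,0,-20],"turn":0,"grip":8.54},{"slide":[0,0,-25],"turn":0,"grip":8.54},{"slide":[0,0,-27],"turn":0,"grip":8.54},{"slide":[0,0,-27],"turn":0,"grip":8.54}]'
```

```text
time: 0.85
eef_pos: [0.2378, -0.632, 0.5068]
tcp_rot: [0.984, 0.179, 0.0, 0.005]
contact_force: [0.1, 1.1, 0.5]
opening: 0.999
finger_force: 0.0
```

```bash
python3 -m inch '[{"slide":[3.5,-3.6,0],"turn":0.1,"grip":8.54},{"slide":[6.8,-7.2,0],"turn":0.15,"grip":8.54},{"slide":[10.2,-10.8,0],"turn":0.2,"grip":8.54},{"slide":[13.6,-14.4,0],"turn":0.25,"grip":8.54},{"slide":[17,-18,0],"turn":0.3,"grip":8.54},{"slide":[20.4,-21.5,0],"turn":0.35,"grip":8.54},{"slide":[23.8,-25.1,0],"turn":0.4,"grip":8.54},{"slide":[27.2,-28.7,0],"turn":0.45,"grip":8.54},{"slide":[30.6,-32.3,0],"turn":0.5,"grip":8.54},{"slide":[34,-36,0],"turn":0.56,"grip":8.54},{"slide":[37.5,-39.5,0],"turn":0.56,"grip":8.54},{"slide":[37.5,-39.5,0],"turn":0.56,"grip":8.54},{"slide":[39.5,-43.5,0],"turn":0.56,"grip":8.54},{"slide":[41.5,-47.5,0],"turn":0.56,"grip":8.54},{"slide":[43.5,-51.5,0],"turn":0.56,"grip":8.54},{"slide":[45.7,-55.6,0],"turn":0.56,"grip":8.54},{"slide":[46.3,-60,0],"turn":0.56,"grip":8.54},{"slide":[47,-64.5,0],"turn":0.56,"grip":8.54},{"slide":[47.5,-69,0],"turn":0.56,"grip":8.54},{"slide":[48,-73,0],"turn":0.56,"grip":8.54}]'
python3 -m inch '[{"slide":[0,0,5],"turn":0,"grip":8.54},{"slide":[0,0,10],"turn":0,"grip":8.54},{"slide":[0,0,15],"turn":0,"grip":8.54},{"slide":[0,0,20],"turn":0,"grip":8.54},{"slide":[0,0,24],"turn":0,"grip":8.54},{"slide":[0,0,24],"turn":0,"grip":8.54},{"slide":[0,0,24],"turn":0,"grip":8.54}]'
python3 -c "
from h import *
shot('wrist','w1.png');to((.43,.22,.26))"
```

```text
time: 2.85
eef_pos: [0.4292, 0.2216, 0.4985]
tcp_rot: [0.995, -0.1, -0.002, 0.001]
contact_force: [0.5, 0.8, -0.1]
opening: 1.001
finger_force: 0.0
time: 3.55
eef_pos: [0.4295, 0.2198, 0.2602]
tcp_rot: [0.995, -0.1, -0.001, 0.001]
contact_force: [-0.2, 0.5, 1.1]
opening: 0.998
finger_force: 0.0
(0.43, 0.22, 0.26) -> [-0.07  0.04  0.26]
yaw -0.2008 pos [0.4307 0.2203 0.2626]
```

View pics/w1.png

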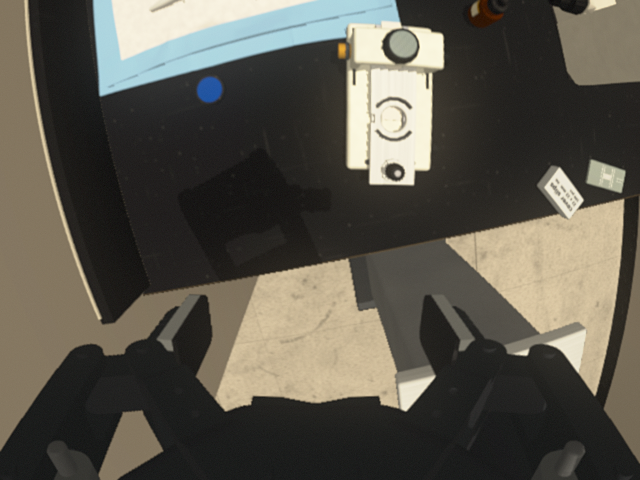

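The wrist view shows everything: filter at (210,90), seat ring at about (391,119), knob top at (395,171), lens at (402,44). The rails run almost vertically in the picture.

Run:
```python
from h import *
s=load('wrist');rgb=s['rgb'];hsv=cv2.cvtColor(rgb,cv2.COLOR_RGB2HSV)
m=cv2.inRange(hsv,(105,150,60),(125,255,255));N,l,st,c=cv2.connectedComponentsWithStats(m)
k=1+st[1:,4].argmax();print('filter',st[k],c[k],ray('wrist',*c[k],.007))
sub=rgb[90:215,335:450].astype(np.uint8)
g=cv2.cvtColor(rgb,cv2.COLOR_RGB2GRAY)
mk=np.zeros_like(g);mk[95:190,372:412]=(g[95:190,372:412]<95)*255
N,l,st,c=cv2.connectedComponentsWithStats(mk)
for k in range(1,N):
    if st[k,4]>8: print(st[k],c[k].round(1),ray('wrist',*c[k],.035).round(4),ray('wrist',*c[k],.057).round(4))
big=cv2.resize(rgb[10:200,330:460],None,fx=4,fy=3.1*4/3.1,interpolation=cv2.INTER_CUBIC)[:,:,::-1]
d=s['d'];print('d knob/plate/lens',d[171,395],d[150,390],d[44,402])
cv2.imwrite('pics/w1c.png',cv2.resize(rgb[10:200,330:460],None,fx=3.1,fy=3.1,interpolation=cv2.INTER_CUBIC)[:,:,::-1])
```

```text
filter [197  77  25  25 489] [209.10224949  89.26380368] [0.56872157 0.30763006 0.007     ]
[390  98  21  10  35] [401.5 101.4] [0.5123 0.1166 0.035 ] [0.5115 0.122  0.057 ]
[396 132  14   8  23] [403.8 135.8] [0.4779 0.1206 0.035 ] [0.4792 0.1257 0.057 ]
[385 137  10   3  10] [389.5 138.5] [0.4776 0.1355 0.035 ] [0.4789 0.1398 0.057 ]
[385 164  19  17 194] [393.6 171.1] [0.4446 0.137  0.035 ] [0.4478 0.1412 0.057 ]
[372 185  40   5 188] [390.6 187.1] [0.429  0.1427 0.035 ] [0.4333 0.1466 0.057 ]
d knob/plate/lens 0.3429363 0.3601085 0.29315972
```

View pics/w1c.png

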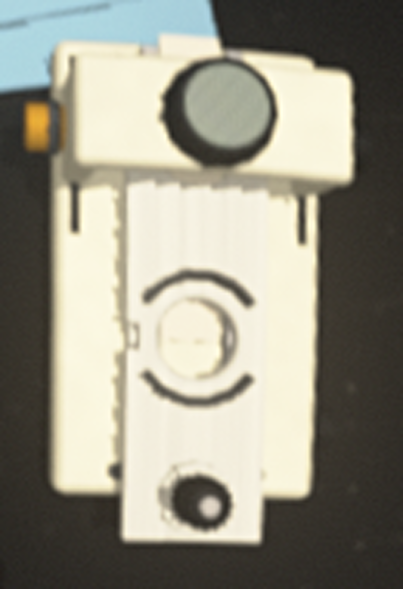

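The crop shows the seat lips centred at crop (198,338), with the notch in the left edge beside the seat. The plate edges run x 122→130 and 265→268.

Run:
```python
from h import *
f=lambda x,y,z:ray('wrist',330+(x+.5)/3.1-.5,10+(y+.5)/3.1-.5,z)
for a,b in(((122,540),(129,200)),((264,542),(268,200))):
    p,q=f(*a,.033),f(*b,.033);v=q-p;print('edge',p.round(4),q.round(4),np.arctan2(v[1],v[0]).round(4))
S=f(198,338,.035);Kn=f(200,501,.055);L=f(225,107,.078)
print('seat',S,'knob',Kn,'lens?',L)
for n,p in(('S-K',S-Kn),('L-S',L-S)): print(n,np.hypot(*p[:2]),np.arctan2(p[1],p[0]))
to((.5687,.3076,.05),(.5687,.3076,.004))
```

```text
edge [0.4361 0.1637 0.033 ] [0.5442 0.1409 0.033 ] -0.2082
edge [0.4267 0.1168 0.033 ] [0.5378 0.0956 0.033 ] -0.1881
seat [0.49648159 0.12789485 0.035     ] knob [0.44732806 0.14030112 0.055     ] lens? [0.56182616 0.11597293 0.078     ]
S-K 0.0506950252043316 -0.24723462898270246
L-S 0.06642321980712958 -0.18046214232845595
(0.5687, 0.3076, 0.05) -> [ 11.75 -11.3   21.29]
(0.5687, 0.3076, 0.004) -> [ 11.74 -11.29  25.89]
yaw -0.2008 pos [0.4307 0.2203 0.2626]
```

```bash
python3 -m inch '[{"slide":[4,-3.8,3],"turn":0,"grip":8.54},{"slide":[7,-6.5,6],"turn":0,"grip":8.54},{"slide":[9.5,-9,9.5],"turn":0,"grip":8.54},{"slide":[11.7,-11.3,13],"turn":0,"grip":6},{"slide":[11.7,-11.3,17],"turn":0,"grip":6},{"slide":[11.7,-11.3,20],"turn":0,"grip":6},{"slide":[11.7,-11.3,20],"turn":0,"grip":6},{"slide":[11.7,-11.3,20],"turn":0,"grip":6}]'
python3 - <<'E'
from h import *
rgb,d=shot('wrist','w2.png');hsv=cv2.cvtColor(rgb,cv2.COLOR_RGB2HSV)
m=cv2.inRange(hsv,(105,150,60),(125,255,255));N,l,st,c=cv2.connectedComponentsWithStats(m)
k=1+st[1:,4].argmax();print('filter',st[k],c[k],ray('wrist',*c[k],.007))
p=[]
for _ in range(4): ctrl.read_camera('wrist'); p.append(ctrl.get_state()['eef_pos'])
print(np.round(p,4));to((.5687,.3076,.004))
E
```

```text
time: 4.4
eef_pos: [0.569, 0.3085, 0.0638]
tcp_rot: [0.995, -0.1, 0.002, -0.001]
contact_force: [1.1, 0.5, 0.6]
opening: 0.704
finger_force: 0.0
filter [ 295  237   49   46 1783] [319.09927089 259.7201346 ] [0.56800978 0.30747368 0.007     ]
[[0.5699 0.3089 0.0658]
 [0.5697 0.3088 0.0657]
 [0.5693 0.3087 0.0653]
 [0.5688 0.3086 0.0646]]
(0.5687, 0.3076, 0.004) -> [-0.02  0.11  6.06]
yaw -0.2003 pos [0.5688 0.3086 0.0646]
```

View pics/w2.png

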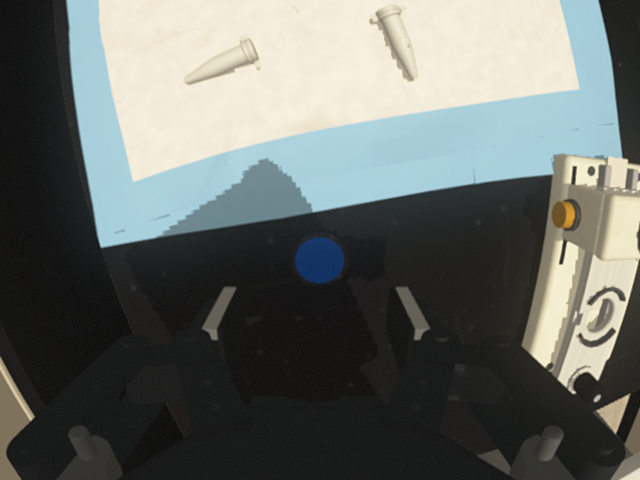

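Filter at (319,260), centred between the fingers. Descending and gripping.

```bash
python3 -m inch '[{"slide":[0,0.1,3],"turn":0,"grip":5.5},{"slide":[-0.05,0.1,5],"turn":0,"grip":5},{"slide":[-0.05,0.1,6],"turn":0,"grip":4.5},{"slide":[-0.05,0.1,6],"turn":0,"grip":4.5},{"slide":[-0.05,0.1,6],"turn":0,"grip":4.5}]' 25
python3 -m inch '[{"slide":[0,0,0],"turn":0,"grip":3.8},{"slide":[0,0,0],"turn":0,"grip":3},{"slide":[0,0,0],"turn":0,"grip":2.6},{"slide":[0,0,0],"turn":0,"grip":2.6},{"slide":[0,0,0],"turn":0,"grip":2.6}]' 25
```

```text
time: 5.15
eef_pos: [0.5672, 0.3074, 0.0026]
tcp_rot: [0.995, -0.1, 0.001, -0.0]
contact_force: [0.4, -0.3, 1.1]
opening: 0.529
finger_force: 0.0
time: 5.65
eef_pos: [0.5677, 0.3076, 0.0033]
tcp_rot: [0.995, -0.1, 0.001, -0.001]
contact_force: [-1.0, -0.0, 6.1]
opening: 0.367
finger_force: 24.7
```

```bash
python3 -m inch '[{"slide":[0,0,-3],"turn":0,"grip":2.6},{"slide":[0,0,-7],"turn":0,"grip":2.6},{"slide":[0,0,-10],"turn":0,"grip":2.6},{"slide":[0,0,-10],"turn":0,"grip":2.6},{"slide":[0,0,-10],"turn":0,"grip":2.6},{"slide":[0,0,-10],"turn":0,"grip":2.6}]' 25
python3 -c "
from h import *
to((.4965,.128,.1))"
```

```text
time: 6.25
eef_pos: [0.5651, 0.3066, 0.0995]
tcp_rot: [0.995, -0.1, -0.001, 0.001]
contact_force: [-0.6, -0.7, -0.2]
opening: 0.361
finger_force: 24.8
(0.4965, 0.128, 0.1) -> [-3.170e+00  1.887e+01 -1.000e-02]
yaw -0.2002 pos [0.5651 0.3066 0.0995]
```

```bash
python3 -m inch '[{"slide":[-2,4,0],"turn":0,"grip":2.6},{"slide":[-4,8,0],"turn":0,"grip":2.6},{"slide":[-5,11,0],"turn":0,"grip":2.6},{"slide":[-5,12,0],"turn":0,"grip":2.6},{"slide":[-5,12,0],"turn":0,"grip":2.6},{"slide":[-5,12,0],"turn":0,"grip":2.6},{"slide":[-5,12,0],"turn":0,"grip":2.6}]' 25
python3 - <<'E'
from h import *
for i in range(5): ctrl.read_camera('wrist')
rgb,d=shot('wrist','w3.png');to((.4965,.128,.1))
E
```

```text
time: 6.95
eef_pos: [0.4944, 0.2003, 0.1014]
tcp_rot: [0.995, -0.1, 0.0, -0.0]
contact_force: [-0.1, 0.7, -0.2]
opening: 0.365
finger_force: 24.9
(0.4965, 0.128, 0.1) -> [1.71 6.98 0.13]
yaw -0.1996 pos [0.4936 0.1998 0.1013]
```

View pics/w3.png

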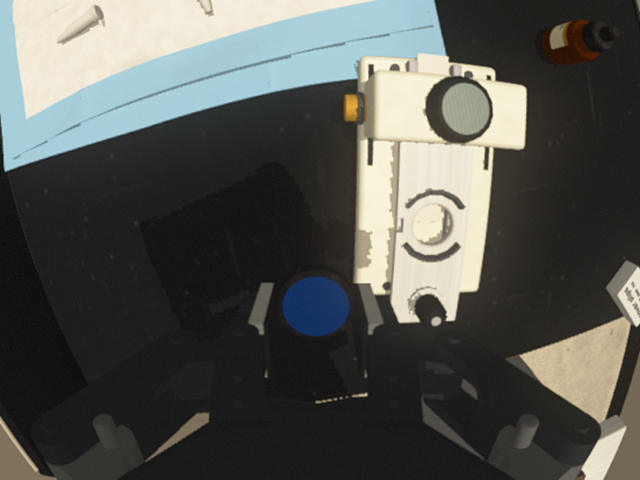

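Filter is held level at (316,306). The lips are arcs around (432,224), the knob top at (434,320), and the notch at (401,225).

Run:
```python
from h import *
from scipy.optimize import least_squares
s=load('wrist');rgb=s['rgb'];g=cv2.cvtColor(rgb,cv2.COLOR_RGB2GRAY).astype(int)
u0,v0=np.array([432,224]);P=[]
for v in range(182,268):
    for u in range(400,464):
        if g[v,u]<110 and 26<np.hypot(u-u0,v-v0)<42 and abs(v-v0)>13: P.append(ray('wrist',u,v,.035))
P=np.array(P);f=least_squares(lambda t:np.hypot(P[:,0]-t[0],P[:,1]-t[1])-t[2],[.4965,.128,.02],loss='soft_l1',f_scale=.002)
print('arcs',len(P),f.x.round(4),np.sqrt(np.mean(f.fun**2)))
y=R.from_quat(s['q']).as_matrix()
Q=(P-[*f.x[:2],.035])@y;print('extent in tool x,y',np.percentile(Q,[2,98],axis=0).round(4)[:,:2])
hsv=cv2.cvtColor(rgb,cv2.COLOR_RGB2HSV);m=cv2.inRange(hsv,(105,150,60),(125,255,255));N,l,st,c=cv2.connectedComponentsWithStats(m)
k=1+st[1:,4].argmax();F=ray('wrist',*c[k],s['p'][2]+.004);print('filter',st[k],F.round(4),'in tool',((F-s['p'])@y).round(4))
d=(F[:2]-f.x[:2]);print('needed shift tool cm',(y[:2,:2].T@-d*100).round(2))
for q in((401,225),): print('notch',ray('wrist',*q,.033))
print('knob top',ray('wrist',434,320,.057), 'lens top depth',s['d'][108,463],s['d'][110,390],s['d'][225,450])
print('predict knob',f.x[:2]-.052*np.array([np.cos(.2),-np.sin(.2)]))
```

```text
arcs 579 [0.4963 0.128  0.0205] 0.0009361374768910793
extent in tool x,y [[-0.0217 -0.0168]
 [ 0.021   0.0172]]
filter [ 282  277   67   59 3100] [0.4945 0.2007 0.1053] in tool [ 0.0006 -0.0009 -0.004 ]
needed shift tool cm [1.61 7.09]
notch [0.50002967 0.14753284 0.033     ]
knob top [0.44575233 0.13898519 0.057     ] lens top depth 0.15876667 0.17226629 0.22196572
predict knob [0.44529922 0.13834378]
```

```bash
python3 -m inch '[{"slide":[0.8,3.5,0],"turn":0,"grip":2.6},{"slide":[1.6,6.5,0],"turn":0,"grip":2.6},{"slide":[1.6,7.05,0],"turn":0,"grip":2.6},{"slide":[1.6,7.05,2],"turn":0,"grip":2.6},{"slide":[1.6,7.05,4],"turn":0,"grip":2.6},{"slide":[1.6,7.05,5],"turn":0,"grip":2.6},{"slide":[1.6,7.05,5],"turn":0,"grip":2.6},{"slide":[1.6,7.05,5],"turn":0,"grip":2.6},{"slide":[1.6,7.05,5],"turn":0,"grip":2.6},{"slide":[1.6,7.05,5],"turn":0,"grip":2.6}]' 25
python3 - <<'E'
from h import *
for i in range(4): ctrl.read_camera('wrist')
rgb,d=shot('wrist','w4.png');to((.4963,.128,.037))
cv2.imwrite('pics/w4c.png',cv2.resize(rgb[200:400,200:440],None,fx=2.5,fy=2.5)[:,:,::-1])
E
```

```text
time: 8.25
eef_pos: [0.496, 0.1274, 0.0524]
tcp_rot: [0.995, -0.1, 0.001, -0.0]
contact_force: [-0.4, 0.8, -0.3]
opening: 0.359
finger_force: 24.9
(0.4963, 0.128, 0.037) -> [ 0.08 -0.1   1.46]
yaw -0.2002 pos [0.4953 0.1272 0.0516]
```

View pics/w4c.png

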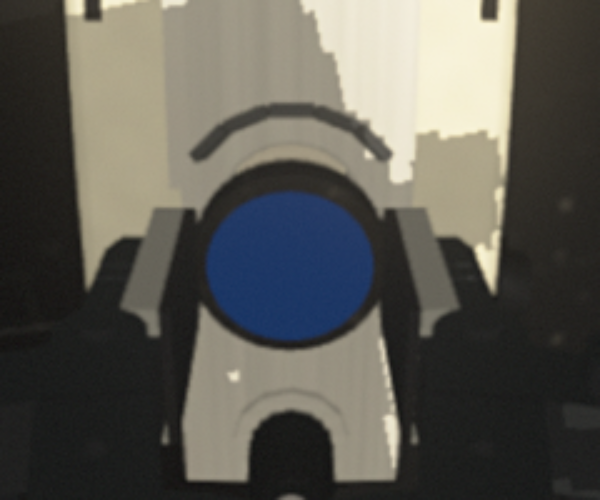

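The filter hangs between the fingers, centred on the slide. The front lip's apex is at full-picture (317,243).

Run:
```python
from h import *
s=load('wrist');M=R.from_quat(s['q']).as_matrix()
for v,z in((242,.036),):
    print(((ray('wrist',316.8,v,z)-s['p'])@M*1000).round(1))
e=lambda x,y,z:((ray('wrist',200+x/2.5,200+y/2.5,z)-s['p'])@M*1000).round(1)
print('lip ends',e(196,155,.036),e(385,155,.036),'apex outer/inner',e(292,100,.037),e(292,118,.036))
print('filter front/back/l/r',e(291,160,s['p'][2]+.005),e(291,347,s['p'][2]+.005),e(200,262,s['p'][2]+.005),e(380,262,s['p'][2]+.005))
```

```text
[22.2 -0.2 15.8]
lip ends [ 12.7 -17.6  15.8] [12.7 16.7 15.8] apex outer/inner [23.5 -0.2 14.8] [19.8 -0.2 15.8]
filter front/back/l/r [19.6 -0.4 -5. ] [-14.8  -0.4  -5. ] [  1.6 -15.4  -5. ] [ 1.6 14.2 -5. ]
```

```bash
python3 -m inch '[{"slide":[0,0,0.5],"turn":0,"grip":2.6},{"slide":[0,0,0.9],"turn":0,"grip":2.6},{"slide":[0,0,1.2],"turn":0,"grip":2.6},{"slide":[0,0,1.4],"turn":0,"grip":2.6},{"slide":[0,0,1.4],"turn":0,"grip":2.6},{"slide":[0,0,1.4],"turn":0,"grip":2.6},{"slide":[0,0,1.4],"turn":0,"grip":2.6},{"slide":[0,0,1.4],"turn":0,"grip":2.6}]' 25
python3 - <<'E'
from h import *
for i in range(4): ctrl.read_camera('wrist');s=ctrl.get_state();print(s['eef_pos'].round(4),s['contact_force'].round(1))
E
```

```text
time: 9.3
eef_pos: [0.4953, 0.1272, 0.0375]
tcp_rot: [0.995, -0.1, 0.0, -0.0]
contact_force: [-0.3, 0.5, 0.3]
opening: 0.359
finger_force: 24.9
[0.4953 0.1272 0.0375] [ 0.1 -0.5  0.6]
[0.4953 0.1272 0.0375] [ 0.1  0.5 -1.3]
[0.4953 0.1272 0.0375] [ 0.  -0.5  0.3]
[0.4953 0.1272 0.0374] [ 1.   0.  -0.7]
```

```bash
python3 -m inch '[{"slide":[0,0,0.05],"turn":0,"grip":2.6},{"slide":[0,0,0.05],"turn":0,"grip":2.6},{"slide":[0,0,0.05],"turn":0,"grip":2.6}]' 25; python3 -m inch '[{"slide":[0,0,0.05],"turn":0,"grip":2.6},{"slide":[0,0,0.05],"turn":0,"grip":2.6},{"slide":[0,0,0.05],"turn":0,"grip":2.6}]' 25;  python3 -m inch '[{"slide":[0,0,0.05],"turn":0,"grip":2.6},{"slide":[0,0,0.05],"turn":0,"grip":2.6},{"slide":[0,0,0.05],"turn":0,"grip":2.6}]' 25
```

```text
time: 9.8
eef_pos: [0.4952, 0.1272, 0.0368]
tcp_rot: [0.995, -0.1, -0.0, 0.0]
contact_force: [-0.2, -0.0, -0.4]
opening: 0.359
finger_force: 24.9
time: 10.1
eef_pos: [0.4952, 0.1272, 0.0363]
tcp_rot: [0.995, -0.1, -0.0, -0.0]
contact_force: [-0.4, 0.1, -0.4]
opening: 0.361
finger_force: 24.9
time: 10.4
eef_pos: [0.4953, 0.1272, 0.0362]
tcp_rot: [0.995, -0.1, 0.0, 0.0]
contact_force: [-0.9, -0.8, 4.8]
opening: 0.365
finger_force: 25.3
```

Contact at the expected height. Release gently and lift.

```bash
python3 -m inch '[{"slide":[0,0,0],"turn":0,"grip":3.4},{"slide":[0,0,0],"turn":0,"grip":3.8},{"slide":[0,0,0],"turn":0,"grip":4.4},{"slide":[0,0,0],"turn":0,"grip":5},{"slide":[0,0,0],"turn":0,"grip":5},{"slide":[0,0,-2],"turn":0,"grip":5},{"slide":[0,0,-5],"turn":0,"grip":5},{"slide":[-1.5,0,-7],"turn":0,"grip":5},{"slide":[-5,0,-7],"turn":0,"grip":5},{"slide":[-5,0,-7],"turn":0,"grip":5},{"slide":[-5,0,-7],"turn":0,"grip":5},{"slide":[-5,0,-7],"turn":0,"grip":5}]' 25
python3 - <<'E'
from h import *
for i in range(4): ctrl.read_camera('wrist')
rgb,d=shot('wrist','w5.png');to((.4453,.1385,.04))
cv2.imwrite('pics/w5c.png',cv2.resize(rgb[100:400,180:460],None,fx=2,fy=2)[:,:,::-1])
E
```

```text
time: 11.6
eef_pos: [0.4469, 0.137, 0.106]
tcp_rot: [0.995, -0.1, 0.0, -0.0]
contact_force: [0.4, -0.3, 0.3]
opening: 0.587
finger_force: 0.0
(0.4453, 0.1385, 0.04) -> [-0.16 -0.12  6.57]
yaw -0.2005 pos [0.4466 0.137  0.1057]
```

View pics/w5c.png

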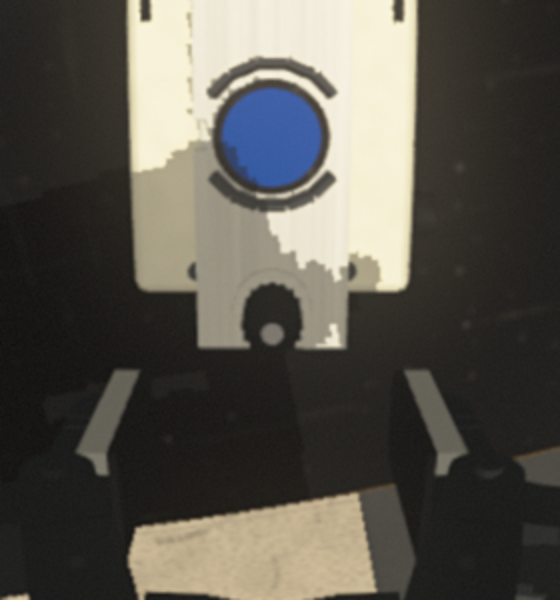

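The filter lies flat and centred between both lips. The knob top's dot is at full-picture (316,266). Next, grip the knob.

```bash
python3 - <<'E'
from h import *
s=load('wrist');M=R.from_quat(s['q']).as_matrix();print(((ray('wrist',316,266.5,.057)-s['p'])@M*1000).round(1))
E
python3 -m inch '[{"slide":[-0.1,-0.1,2.5],"turn":0,"grip":5},{"slide":[-0.1,-0.1,4.5],"turn":0,"grip":5},{"slide":[-0.1,-0.1,6],"turn":0,"grip":4},{"slide":[-0.1,-0.1,6.5],"turn":0,"grip":3},{"slide":[-0.1,-0.1,6.5],"turn":0,"grip":2.5},{"slide":[-0.1,-0.1,6.5],"turn":0,"grip":2.5},{"slide":[-0.1,-0.1,6.5],"turn":0,"grip":2.5}]' 40
```

```text
[-2.  -0.5 48.7]
time: 12.55
eef_pos: [0.4463, 0.1384, 0.0419]
tcp_rot: [0.995, -0.1, 0.001, -0.0]
contact_force: [-0.3, -0.3, -0.5]
opening: 0.295
finger_force: 0.0
```

```bash
python3 -m inch '[{"slide":[0,0,0],"turn":0,"grip":2},{"slide":[0,0,0],"turn":0,"grip":1.5},{"slide":[0,0,0],"turn":0,"grip":1},{"slide":[0,0,0],"turn":0,"grip":0.8},{"slide":[0,0,0],"turn":0,"grip":0.8},{"slide":[0,0,0],"turn":0,"grip":0.8}]' 40
```

```text
time: 13.15
eef_pos: [0.446, 0.1372, 0.0418]
tcp_rot: [0.995, -0.099, 0.001, 0.001]
contact_force: [-1.2, -5.0, 3.1]
opening: 0.165
finger_force: 39.0
```

```bash
python3 -m inch '[{"slide":[0,0.05,0],"turn":0,"grip":0.8},{"slide":[0,0.1,0],"turn":0,"grip":0.8},{"slide":[0,0.1,0],"turn":0,"grip":0.8},{"slide":[0,0.1,0],"turn":0,"grip":0.8}]' 40
python3 - <<'E'
from h import *
i=ctrl.camera_info('wrist');T=np.array(i['T_tool_cam'])
b=np.load('/tmp/wrist.npz');
rgb=cv2.imread('pics/w3.png')[:,:,::-1]
# w3 pose
p=np.array([.4936,.1998,.1013]);a=-.1996;M=R.from_quat(b['q']).as_matrix()
np.savez('/tmp/wrist.npz',p=p,q=b['q'],rgb=rgb,d=b['d'])
S=np.array([.4963,.128,0])
for n,u,v in(('lens disc',463,108),('head front-edge mid',448,143),('orange',350,108)):
    for z in(.033,.056,.074,.08,.085): print(n,z,((ray('wrist',u,v,z)-S)@M*1000)[:2].round(1))
E
```

```text
time: 13.55
eef_pos: [0.446, 0.1371, 0.0418]
tcp_rot: [0.995, -0.1, 0.001, 0.0]
contact_force: [-1.0, -3.3, 6.3]
opening: 0.164
finger_force: 39.2
lens disc 0.033 [70.8 15.8]
lens disc 0.056 [68.9  6.3]
lens disc 0.074 [67.4 -1.1]
lens disc 0.08 [67.  -3.5]
lens disc 0.085 [66.5 -5.6]
head front-edge mid 0.033 [49.3  6.8]
head front-edge mid 0.056 [49.8 -1.6]
head front-edge mid 0.074 [50.2 -8.3]
head front-edge mid 0.08 [ 50.3 -10.5]
head front-edge mid 0.085 [ 50.4 -12.4]
orange 0.033 [ 67.  -51.3]
orange 0.056 [ 65.6 -53.4]
orange 0.074 [ 64.4 -55.1]
orange 0.08 [ 64.  -55.6]
orange 0.085 [ 63.7 -56.1]
```

```bash
cat > st.py <<'E'
import numpy as np
from plant import ctrl
# position and force along / across the rails (yaw -0.2), mean of 3 readings
P=[];F=[]
for i in range(3):
    ctrl.read_camera('wrist');s=ctrl.get_state();P.append(s['eef_pos']);F.append(s['contact_force'])
p=np.mean(P,0)-[.446,.1371,.0418];f=np.mean(F,0);c,k=np.cos(.2),-np.sin(.2)
print('t',s['time'].round(2),'along mm',(1000*(p[0]*c+p[1]*k)).round(2),'across',(1000*(-p[0]*k+p[1]*c)).round(2),'z',(1000*p[2]).round(2),'F along/across/z',(f[0]*c+f[1]*k).round(1),(-f[0]*k+f[1]*c).round(1),f[2].round(1),'grip',s['opening'].round(3),s['finger_force'].round(1))
E
python3 -m inch '[{"slide":[0,0.04,-0.05],"turn":0,"grip":0.8},{"slide":[0,0.04,-0.05],"turn":0,"grip":0.8}]' 40 >/dev/null; python3 st.py
python3 -m inch '[{"slide":[0.1,0,0],"turn":0,"grip":0.8},{"slide":[0.1,0,0],"turn":0,"grip":0.8}]' 40 >/dev/null; python3 st.py
python3 -m inch '[{"slide":[0.1,0,0],"turn":0,"grip":0.8},{"slide":[0.1,0,0],"turn":0,"grip":0.8}]' 40 >/dev/null; python3 st.py
python3 -m inch '[{"slide":[0.1,0,0],"turn":0,"grip":0.8},{"slide":[0.2,0,0],"turn":0,"grip":0.8},{"slide":[0.2,0,0],"turn":0,"grip":0.8}]' 40 >/dev/null; python3 st.py
```

```text
Traceback (most recent call last):
  File "st.py", line 8, in <module>
    print('t',s['time'].round(2),'along mm',(1000*(p[0]*c+p[1]*k)).round(2),'across',(1000*(-p[0]*k+p[1]*c)).round(2),'z',(1000*p[2]).round(2),'F along/across/z',(f[0]*c+f[1]*k).round(1),(-f[0]*k+f[1]*c).round(1),f[2].round(1),'grip',s['opening'].round(3),s['finger_force'].round(1))
              ^^^^^^^^^^^^^^^
AttributeError: 'float' object has no attribute 'round'
Traceback (most recent call last):
  File "st.py", line 8, in <module>
    print('t',s['time'].round(2),'along mm',(1000*(p[0]*c+p[1]*k)).round(2),'across',(1000*(-p[0]*k+p[1]*c)).round(2),'z',(1000*p[2]).round(2),'F along/across/z',(f[0]*c+f[1]*k).round(1),(-f[0]*k+f[1]*c).round(1),f[2].round(1),'grip',s['opening'].round(3),s['finger_force'].round(1))
              ^^^^^^^^^^^^^^^
AttributeError: 'float' object has no attribute 'round'
Traceback (most recent call last):
  File "st.py", line 8, in <module>
    print('t',s['time'].round(2),'along mm',(1000*(p[0]*c+p[1]*k)).round(2),'across',(1000*(-p[0]*k+p[1]*c)).round(2),'z',(1000*p[2]).round(2),'F along/across/z',(f[0]*c+f[1]*k).round(1),(-f[0]*k+f[1]*c).round(1),f[2].round(1),'grip',s['opening'].round(3),s['finger_force'].round(1))
              ^^^^^^^^^^^^^^^
AttributeError: 'float' object has no attribute 'round'
Traceback (most recent call last):
  File "st.py", line 8, in <module>
    print('t',s['time'].round(2),'along mm',(1000*(p[0]*c+p[1]*k)).round(2),'across',(1000*(-p[0]*k+p[1]*c)).round(2),'z',(1000*p[2]).round(2),'F along/across/z',(f[0]*c+f[1]*k).round(1),(-f[0]*k+f[1]*c).round(1),f[2].round(1),'grip',s['opening'].round(3),s['finger_force'].round(1))
              ^^^^^^^^^^^^^^^
AttributeError: 'float' object has no attribute 'round'
```

```bash
sed -i "s/s\['time'\].round(2)/round(float(s['time']),2)/; s/s\['opening'\].round(3),s\['finger_force'\].round(1)/np.round(s['opening'],3),np.round(s['finger_force'],1)/" st.py; python3 st.py
python3 -m inch '[{"slide":[0.2,0,0],"turn":0,"grip":0.8},{"slide":[0.4,0,0],"turn":0,"grip":0.8},{"slide":[0.4,0,0],"turn":0,"grip":0.8}]' 40 >/dev/null; python3 st.py
```

```text
t 15.2 along mm 2.9 across -0.1 z -0.06 F along/across/z -0.3 -0.8 6.6 grip 0.163 39.6
t 15.65 along mm 4.33 across -0.13 z -0.19 F along/across/z -7.8 -1.3 13.7 grip 0.165 40.3
```

```bash
python3 -m inch '[{"slide":[0,0,-0.1],"turn":0,"grip":0.8},{"slide":[0,0,-0.1],"turn":0,"grip":0.8}]' 40 >/dev/null; python3 st.py
python3 -m inch '[{"slide":[0.1,0,0],"turn":0,"grip":0.8},{"slide":[0.2,0,0],"turn":0,"grip":0.8},{"slide":[0.2,0,0],"turn":0,"grip":0.8}]' 40 >/dev/null; python3 st.py
python3 -m inch '[{"slide":[0.2,0,0],"turn":0,"grip":0.8},{"slide":[0.4,0,0],"turn":0,"grip":0.8},{"slide":[0.4,0,0],"turn":0,"grip":0.8}]' 40 >/dev/null; python3 st.py
```

```text
t 16.0 along mm 4.28 across -0.15 z -0.08 F along/across/z -6.1 -0.0 8.2 grip 0.158 39.7
t 16.45 along mm 4.6 across -0.16 z -0.15 F along/across/z -10.8 0.5 12.9 grip 0.171 40.2
t 16.9 along mm 11.72 across -0.14 z -0.01 F along/across/z -3.6 0.9 4.1 grip 0.162 39.4
```

```bash
python3 -m inch '[{"slide":[0.4,0,0],"turn":0,"grip":0.8},{"slide":[0.8,0,0],"turn":0,"grip":0.8},{"slide":[1.2,0,0],"turn":0,"grip":0.8},{"slide":[1.6,0,0],"turn":0,"grip":0.8},{"slide":[2,0,0],"turn":0,"grip":0.8},{"slide":[2,0,0],"turn":0,"grip":0.8}]' 40 >/dev/null; python3 st.py
python3 -m inch '[{"slide":[0.4,0,0],"turn":0,"grip":0.8},{"slide":[0.8,0,0],"turn":0,"grip":0.8},{"slide":[1.2,0,0],"turn":0,"grip":0.8},{"slide":[1.6,0,0],"turn":0,"grip":0.8},{"slide":[2,0,0],"turn":0,"grip":0.8},{"slide":[2.4,0,0],"turn":0,"grip":0.8},{"slide":[2.4,0,0],"turn":0,"grip":0.8},{"slide":[2.4,0,0],"turn":0,"grip":0.8}]' 40 >/dev/null; python3 st.py;python3 st.py
```

```text
t 17.65 along mm 33.48 across -0.18 z 0.11 F along/across/z 1.1 1.7 -1.2 grip 0.158 39.0
t 18.6 along mm 57.2 across -0.25 z 0.16 F along/across/z 0.3 3.3 -3.6 grip 0.161 39.0
t 18.75 along mm 57.21 across -0.26 z 0.18 F along/across/z 1.7 3.8 -4.9 grip 0.162 39.0
```

```bash
python3 -m inch '[{"slide":[0.1,-0.05,0.04],"turn":0,"grip":0.8},{"slide":[0.3,-0.1,0.04],"turn":0,"grip":0.8},{"slide":[0.3,-0.1,0.04],"turn":0,"grip":0.8}]' 40 >/dev/null; python3 st.py
python3 -m inch '[{"slide":[0.1,0,0],"turn":0,"grip":0.8},{"slide":[0.2,0,0],"turn":0,"grip":0.8},{"slide":[0.2,0,0],"turn":0,"grip":0.8}]' 40 >/dev/null; python3 st.py
python3 -m inch '[{"slide":[0.1,0,0],"turn":0,"grip":0.8},{"slide":[0.1,0,0],"turn":0,"grip":0.8}]' 40 >/dev/null; python3 st.py
python3 -m inch '[{"slide":[0.1,0,0],"turn":0,"grip":0.8},{"slide":[0.1,0,0],"turn":0,"grip":0.8}]' 40 >/dev/null; python3 st.py
python3 -m inch '[{"slide":[0.1,0,0],"turn":0,"grip":0.8},{"slide":[0.1,0,0],"turn":0,"grip":0.8}]' 40 >/dev/null; python3 st.py
```

```text
t 19.2 along mm 59.68 across -0.1 z 0.06 F along/across/z -4.1 -3.3 1.8 grip 0.162 39.8
t 19.65 along mm 62.24 across -0.04 z 0.08 F along/across/z -2.9 -4.0 1.5 grip 0.165 39.7
t 20.0 along mm 63.45 across -0.03 z 0.08 F along/across/z -2.4 -4.2 0.4 grip 0.159 39.6
t 20.35 along mm 64.78 across -0.01 z 0.11 F along/across/z -1.0 -4.9 -0.3 grip 0.164 39.5
t 20.7 along mm 66.31 across 0.0 z 0.15 F along/across/z 0.7 -5.1 -1.2 grip 0.164 39.4
```

```bash
python3 -m inch '[{"slide":[0.05,0.05,0],"turn":0,"grip":0.8},{"slide":[0.05,0.05,0],"turn":0,"grip":0.8}]' 40 >/dev/null; python3 st.py
python3 -m inch '[{"slide":[0.05,0,0],"turn":0,"grip":0.8},{"slide":[0.05,0,0],"turn":0,"grip":0.8}]' 40 >/dev/null; python3 st.py
python3 -m inch '[{"slide":[0.05,0,0],"turn":0,"grip":0.8},{"slide":[0.05,0,0],"turn":0,"grip":0.8}]' 40 >/dev/null; python3 st.py
python3 -m inch '[{"slide":[0.05,0,0],"turn":0,"grip":0.8},{"slide":[0.05,0,0],"turn":0,"grip":0.8}]' 40 >/dev/null; python3 st.py
```

```text
t 21.05 along mm 66.43 across -0.02 z 0.16 F along/across/z 1.9 -4.4 -3.1 grip 0.16 39.2
t 21.4 along mm 66.43 across -0.0 z 0.15 F along/across/z 2.2 -4.7 -3.4 grip 0.163 39.3
t 21.75 along mm 66.44 across -0.01 z 0.12 F along/across/z 0.1 -5.6 -1.1 grip 0.162 39.5
t 22.1 along mm 66.94 across 0.01 z 0.14 F along/across/z 0.6 -5.4 -1.2 grip 0.161 39.4
```

```bash
python3 -m inch '[{"slide":[0.05,0.1,0],"turn":0,"grip":0.8},{"slide":[0.05,0.1,0],"turn":0,"grip":0.8}]' 40 >/dev/null; python3 st.py
python3 -m inch '[{"slide":[0.05,0,0],"turn":0,"grip":0.8},{"slide":[0.05,0,0],"turn":0,"grip":0.8}]' 40 >/dev/null; python3 st.py
python3 -m inch '[{"slide":[0.05,0,0],"turn":0,"grip":0.8},{"slide":[0.05,0,0],"turn":0,"grip":0.8}]' 40 >/dev/null; python3 st.py
python3 -m inch '[{"slide":[0.05,0,0],"turn":0,"grip":0.8},{"slide":[0.05,0,0],"turn":0,"grip":0.8}]' 40 >/dev/null; python3 st.py
```

```text
t 22.45 along mm 67.62 across -0.16 z 0.15 F along/across/z 0.2 0.9 -2.7 grip 0.163 39.3
t 22.8 along mm 67.86 across -0.24 z 0.14 F along/across/z -0.9 3.9 -1.8 grip 0.168 39.5
t 23.15 along mm 68.12 across -0.29 z 0.13 F along/across/z -2.8 4.4 0.2 grip 0.161 39.6
t 23.5 along mm 68.3 across -0.28 z 0.11 F along/across/z -3.3 4.4 -0.1 grip 0.164 39.6
```

```bash
python3 -m inch '[{"slide":[0.05,-0.05,0],"turn":0,"grip":0.8},{"slide":[0.05,-0.05,0],"turn":0,"grip":0.8}]' 40 >/dev/null; python3 st.py
python3 -m inch '[{"slide":[0.05,0,0],"turn":0,"grip":0.8},{"slide":[0.05,0,0],"turn":0,"grip":0.8}]' 40 >/dev/null; python3 st.py
python3 -m inch '[{"slide":[-0.1,0,0],"turn":0,"grip":0.8},{"slide":[-0.1,0,0],"turn":0,"grip":0.8}]' 40 >/dev/null; python3 st.py
python3 -m inch '[{"slide":[-0.1,0,0],"turn":0,"grip":0.8},{"slide":[-0.1,0,0],"turn":0,"grip":0.8}]' 40 >/dev/null; python3 st.py
```

```text
t 23.85 along mm 68.43 across -0.25 z 0.09 F along/across/z -4.9 2.6 1.7 grip 0.162 39.8
t 24.2 along mm 68.55 across -0.26 z 0.06 F along/across/z -5.5 3.4 2.7 grip 0.161 39.8
t 24.55 along mm 68.47 across -0.26 z 0.09 F along/across/z -4.3 3.3 1.5 grip 0.162 39.7
t 24.9 along mm 68.31 across -0.26 z 0.13 F along/across/z -1.8 3.7 -1.0 grip 0.165 39.5
```

```bash
python3 -m inch '[{"slide":[-0.05,0,0],"turn":0,"grip":0.8},{"slide":[-0.05,0,0],"turn":0,"grip":0.8}]' 40 >/dev/null; python3 st.py
python3 -m inch '[{"slide":[-0.05,0,0],"turn":0,"grip":0.8},{"slide":[-0.05,0,0],"turn":0,"grip":0.8}]' 40 >/dev/null; python3 st.py
python3 -m inch '[{"slide":[-0.05,-0.05,0],"turn":0,"grip":0.8},{"slide":[-0.05,-0.05,0],"turn":0,"grip":0.8}]' 40 >/dev/null; python3 st.py
```

```text
t 25.25 along mm 68.09 across -0.27 z 0.16 F along/across/z 0.1 3.8 -3.0 grip 0.161 39.3
t 25.6 along mm 67.79 across -0.28 z 0.18 F along/across/z 2.4 4.6 -4.7 grip 0.159 39.1
t 25.95 along mm 67.41 across -0.18 z 0.21 F along/across/z 4.7 1.7 -6.4 grip 0.16 39.0
```

The forward and backward force curves both put the notch centre at about 67.94 mm, so I'll settle there with little push.

```bash
python3 -m inch '[{"slide":[0.08,0,0.02],"turn":0,"grip":0.8},{"slide":[0.08,0,0.02],"turn":0,"grip":0.8},{"slide":[0.08,0,0.02],"turn":0,"grip":0.8}]' 40 >/dev/null; python3 st.py
python3 -m inch '[{"slide":[0.04,0,0],"turn":0,"grip":0.8},{"slide":[0.04,0,0],"turn":0,"grip":0.8}]' 40 >/dev/null; python3 st.py
python3 - <<'E'
from h import *
for n in('scene','side','wrist'): shot(n,n+'9.png')
a=cv2.imread('pics/wrist9.png');b=cv2.imread('pics/side9.png')
cv2.imwrite('pics/end.png',np.hstack([cv2.resize(a,(450,340)),cv2.resize(b[220:350,210:360],(340,340*130//150))if 0 else cv2.resize(b[210:360,200:350],(340,340))]))
E
```

```text
t 26.4 along mm 67.46 across -0.13 z 0.12 F along/across/z 1.6 0.4 -1.9 grip 0.162 39.5
t 26.75 along mm 67.65 across -0.09 z 0.08 F along/across/z 0.1 -1.2 1.1 grip 0.162 39.8
```

View pics/end.png

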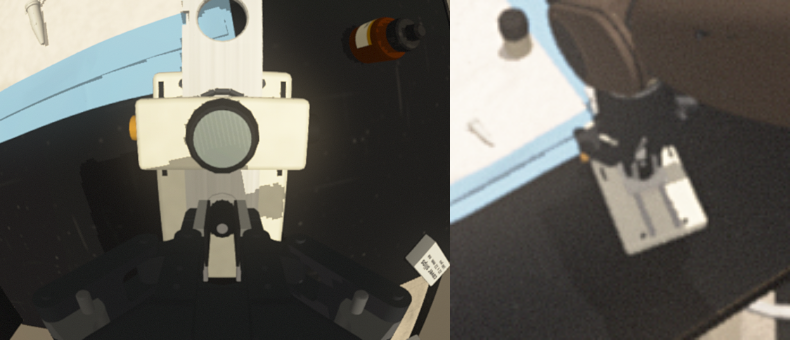

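The slide is under the lens, the empty hole shows beyond the head, and the fingers hold the knob. One last fine nudge, then hand in.

```bash
python3 -m inch '[{"slide":[0.05,0,0],"turn":0,"grip":0.8},{"slide":[0.05,0,0],"turn":0,"grip":0.8}]' 40 >/dev/null; python3 st.py
python3 -m inch '[{"slide":[0.02,0,0],"turn":0,"grip":0.8},{"slide":[0.02,0,0],"turn":0,"grip":0.8}]' 40 >/dev/null; python3 st.py
```

```text
t 27.25 along mm 67.97 across -0.06 z 0.01 F along/across/z -2.6 -2.7 4.5 grip 0.157 40.1
t 27.6 along mm 68.13 across -0.06 z -0.01 F along/across/z -3.6 -3.0 4.7 grip 0.16 40.2
```

```bash
python3 -m inch '[{"slide":[-0.06,0,-0.02],"turn":0,"grip":0.8},{"slide":[-0.06,0,-0.02],"turn":0,"grip":0.8},{"slide":[-0.06,0,-0.02],"turn":0,"grip":0.8}]' 40 >/dev/null; python3 st.py
python3 -c "
from plant import ctrl
print(ctrl.sign_off())"
```

```text
t 28.05 along mm 68.06 across -0.05 z 0.02 F along/across/z -0.8 -4.0 2.3 grip 0.164 39.9
the job is handed in; nothing more can be done
None
```

The filter lies flat in its seat, the slide rests in the lens-centring notch (about 0.1 mm from where the force curves put its centre), the gripper still holds the knob, the other things on the bench were left alone, and I handed the job in at about 28 s.

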